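# Run the varnished plaque under the curing lamp and brake its trolley at the mark

## Task

Take the rail trolley by its orange sprung handle and run the varnished plaque under the curing lamp in one pass towards the buffer, keeping its speed between 0.09 and 0.16 m/s while the plaque's middle is within 40 mm of the lamp's middle line. Then brake the low-friction trolley so that its yellow pointer comes to rest over the red mark plate and stays there at rest for three seconds, without ever striking the buffer just beyond and without the robot touching any part of the trolley but the handle. Finally let go of the handle and leave the trolley standing there; do not touch the lamp or the buffer.

Things in the scene. Friction and masses are not known exactly. Their poses are not given: they have to be found in the camera images.
- rail: aluminium rail bed lying on the table, 150 x 900 x 30 mm, fixed; origin at the centre of its underside. Its own y axis is the direction of travel, from the start end (-y) past the lamp to the buffer (+y); its x axis points away from the robot. Its place and yaw vary.
- trolley (a joint): position in m of the trolley's middle along the rail's y, 0 at the rail's middle, growing towards the buffer; starts at rest, -0.32 to -0.26; end limits -0.36 and +0.33. Blue trolley on rollers. Moving mass nominally 1.46 kg in all (true 0.9 to 2.2 kg); rolling friction only 0.004 N plus 0.03 N s/m, so it coasts.
- pointer (a point): tip of the yellow pointer on the trolley's far side: 110 mm beyond the trolley's middle along the rail's x, at the trolley's middle along y, 58 mm above the table
- plaque (a point): centre of the plaque's upper face, over the trolley's middle, 76 mm above the table. Not to be touched: the round plaque (128 mm across), the blue deck under it (160 x 160 mm, top 64 mm above the table) and the grey spring housing under the handle (50 mm wide, 340 mm long, top 76 mm above the table).
- handle (a joint): displacement in m of the handle relative to the trolley along the rail's y, 0 at the spring's rest, range -0.14 to +0.14. A spring hidden in the grey housing pulls the trolley after the handle with 2.5 N per m of displacement (plus 0.01 N s/m): with the handle held still the trolley swings with a period of about 5 s, hardly damped.
- handle_grip (a point): grip point on the axis of the orange upright post, 155 mm above the table. The post is 30 mm (rail x) by 24 mm (rail y), stands from 95 to 180 mm above the table, 130 mm nearer the robot than the trolley's middle; 0.06 kg. Grip it from above across the 24 mm, fingers closing along the rail.
- lamp: white curing lamp, fixed; its place along the rail varies. Origin on the rail's middle line at table height under the lamp head's middle, axes as the rail's. The head reaches over the rail from a post on the far side: 80 mm long along the rail, 117 to 151 mm above the table, its near edge 71 mm nearer the robot than the middle line, 44 mm clear of the handle post.
- stop: black buffer with rubber face over the rail, top 75 mm high, fixed; its place along the rail varies. It carries the red mark plate on an arm. Origin on the rail's middle line at table height, level with the mark, axes as the rail's. Its face is 110 mm beyond the mark along y: the deck's front edge (80 mm ahead of the pointer) meets it when the pointer is 30 mm past the mark.
- mark (a point): centre of the red mark plate's upper face, 46 mm above the table, on the far side of the rail; the plate measures 30 mm along the rail, and the pointer must stand over it (within 15 mm of this centre along the rail)
- rail_start (a point): point on the rail's middle line 400 mm from its middle towards the start end (its -y), 34 mm above the table
- rail_end (a point): point on the rail's middle line 400 mm from its middle towards the buffer end (its +y), 34 mm above the table

How it is judged:
By the outcome, as a careful person would: the job done as asked, in the order asked, and still so for the second after the job is handed in, with the robot touching nothing.
It also fails if it takes over 45 s, if anything falls off the work surface, if the arm or the gripper's body presses on something with over 40 N, if the wrist force passes 120 N, or if a joint passes its speed limit or range.

## Robot

A 6-joint arm with a two-finger parallel gripper is mounted at the origin on the work surface. World frame = base frame: x ahead of the robot, y to its left, z up, the work surface at z = 0. Lengths are in m, angles in rad, forces in N, time in s.
With the tool pointing down it reaches from about 0.275 to 1 m from the base axis. Payload 8.4 kg.
Tool frame: the origin (TCP) lies at the very end of the fingers, on their centre line; the grasp point (between the pads) lies 19 mm behind it (grip_point_offset is the z of the grasp point in the tool frame, in m); z points along the fingers, y is the line along which they close (so a half turn about z gives the same grasp; the last joint's range is limited). The gripper opens to 85 mm and grips with 20 to 120 N. Pads are 22 mm wide; open, the fingers measure 114 mm over their backs; the gripper's body (76 mm by 85 mm) begins 54 mm behind the grasp point. The pads swing forward as they close: fully open they stand 13 mm farther back than shut.
Start: joints at [-1.337, 0.353, 1.633, -0, 1.155, -0.002], TCP at [0.146, -0.608, 0.231] pointing down, gripper open.
Joint ranges: [-2.63, 2.63], [-0.92, 2.1], [0.06, 2.66], [-1.3, 4.44], [0, 2.69], [-3.02, 3.02]. Speed limits (rad/s): [2.22, 2.22, 2.79, 3.14, 3.14, 3.14].

## Interface

Orientations are given as [roll, pitch, yaw] about the fixed x, y, z axes, in that order (R = Rz(yaw) Ry(pitch) Rx(roll)).
In Python, from workcell import observe, get_image, camera_params, close_job, recognise, pinpoint, grip_point_offset gives the robot as it stands.
- The arm moves only by the tool send_rows, never from a script. Its argument "series" is a list of rows, each a list of 3 entries, a list of its own where there are three numbers: the shift along the world's x, y, z normalised to -1 to 1, where 1 is 150 mm, then the turn, a rotation vector about the world's x, y, z normalised to -1 to 1, where 1 is pi/2 rad, then the closure, from -1 (fully open) to 1 (shut). In form: [[[x, y, z], [ax, ay, az], jaw], ...]. A call has 1 to 12 rows; each row is the pose to reach, as a shift and turn from the pose commanded when the call began; what a row does not reach only later rows make up. A row lasts 1/10 s, in which the tool goes at most 50 mm and 8.59 degrees, less where a joint would pass 70% of its speed; a pose out of reach is approached as far as the arm can. A call with a number of a shift or a turn outside -1 to 1 is refused whole. A call with a gripper value outside its range is refused whole. The fingers move at their own pace and stop on an object; the grip force is fixed at half the most. Time passes only in rows, so rows that repeat a pose let the fingers close. It gives the time, the measured TCP pose, the force, the opening and the grip force at its end, in the units of the state.
- observe(): the state, without advancing time (a new reading comes with each control period).
- get_image(name): name is "scene" or "top"; returns (picture, depth): 400x640x3 uint8, red, green, blue; 400x640 float32, m along the optical axis (not along the pixel's ray), 0 where there is no reading.
- camera_params(name): a dict with "fx", "fy", "cx", "cy" (pixels), "rvec" (rotation vector, rad) and "tvec" (3), from world to camera coordinates, as OpenCV has them. Camera axes: x right, y down, z forward; pixel columns grow to the right and rows downward; lengths in m; the calibration is good to about 2 mm. A picture is of the moment at which its call begins. camera_params takes no time and is no camera call.
- close_job(): hands the job in; it is judged then, once.
Trained networks look in the newest picture that a camera, given by its name, has taken for a name from the list of things; names that differ only in an ending like _2 or _b are one class to them, and where a whole thing is asked for, a point or a joint stands for the part that bears it (a point fixed in the world has none). Each returns a list of dicts, best first, with "p" (0 to 1); they miss things now and then, are a little off and sometimes report something else, mostly with a low value. They report only what shows in the picture. A call takes as long as a camera call.
- recognise(query, camera): "centre" ([column, row] in pixels, amid what is visible of it).
- pinpoint(query, camera): "centre" ([column, row] in pixels: a listed point, or the origin of a listed thing).
The state is a dict: "t": time; "joint_pos": joint angles; "qd": joint speeds; "effort": joint torques, N m; "position": TCP position; "tool_rot": TCP orientation; "wrist_force": force on the tool from outside, world axes, zero at the start; "ft_torque": the same for the moment, N m; "width": finger opening in m; "grip_force": force on a finger pad.
Only numpy, scipy, OpenCV 4.12 (cv2) and the standard library are available. Lean on these libraries where they do the work, as an engineer would, in place of code of your own. Each camera call takes 0.05 s, during which the arm holds its last target. There are 200 camera calls.

## Working session

There is one attempt and no reset: what is moved stays moved. The work goes in short steps, Python scripts to look and compute and a tool call to move; the robot and the scene stay as the last step left them, time stands still between calls to the robot, and variables do not carry over. Pictures are saved under pics/ and viewed, at most 10 in all, crops included, and the job is handed in when it is done.

Besides the shell and the picture viewer there is one more tool, called after ">>>" in YAML: its name, and indented under it one key for each argument. send_rows: Moves the arm, as the interface text tells. Its arguments: {"type":"object","properties":{"series":{"type":"array","items":{"type":"array"}}},"required":["series"]}

```bash
mkdir -p pics; ls; cat > h.py <<'E'
import numpy as np, cv2
from workcell import *
def ray(cam,px):
    p=camera_params(cam); R=cv2.Rodrigues(np.array(p["rvec"],float))[0]; t=np.array(p["tvec"],float).ravel()
    d=R.T@np.array([(px[0]-p["cx"])/p["fx"],(px[1]-p["cy"])/p["fy"],1.]); return -R.T@t,d
def onz(cam,px,z):
    c,d=ray(cam,px); return c+d*(z-c[2])/d[2]
E
python3 - <<'E'
from h import *
s=observe(); print({k:np.round(v,4) for k,v in s.items()}, grip_point_offset)
for cam in ("scene","top"):
    im,d=get_image(cam); cv2.imwrite(f"pics/{cam}0.png",im[:,:,::-1])
    print(cam,np.round(ray(cam,(320,200))[0],3))
    for q,z in (("rail_start",.034),("rail_end",.034),("mark",.046),("pointer",.058),("plaque",.076),("handle_grip",.155),("lamp",0),("stop",0)):
        for r in pinpoint(q,cam)[:2]: print(q,np.round(r["centre"],1),round(r["p"],2),np.round(onz(cam,r["centre"],z),4))
E
```

```text
pics
{'t': np.float64(0.0), 'joint_pos': array([-1.3374,  0.3536,  1.6341, -0.    ,  1.1552, -0.0024]), 'qd': array([-0.0001, -0.0029, -0.0001, -0.0001,  0.0007,  0.0007]), 'effort': array([ 8.00000e-04, -6.05236e+01, -3.42065e+01, -1.00000e-04,
        9.30000e-03,  0.00000e+00]), 'position': array([ 0.1459, -0.6073,  0.2306]), 'tool_rot': array([-3.1402,  0.    ,  0.2358]), 'wrist_force': array([ 0.5126, -0.2634,  0.6515]), 'ft_torque': array([-0.0119, -0.0495,  0.0236]), 'grip_force': np.float64(0.0), 'width': np.float64(0.0856)} -0.0187
scene [ 1.328 -0.221  0.744]
rail_start [138.2 242. ] 0.56 [ 0.5498 -0.436   0.034 ]
rail_end [437.2 182.4] 0.72 [0.5907 0.3607 0.034 ]
mark [389.5 220.6] 0.69 [0.6962 0.1609 0.046 ]
pointer [190.5 259.6] 0.65 [ 0.6721 -0.3174  0.058 ]
handle_grip [178.4 161.4] 0.97 [ 0.4227 -0.3042  0.155 ]
top [ 0.415 -0.     1.205]
rail_start [499.9 224.9] 0.91 [ 0.5578 -0.4296  0.034 ]
rail_end [180.7 208.1] 0.79 [0.6005 0.3735 0.034 ]
mark [266.8 165.7] 0.62 [0.7078 0.1553 0.046 ]
pointer [465.2 270.8] 0.71 [ 0.4436 -0.3306  0.058 ]
pointer [457.7 175.5] 0.59 [ 0.6788 -0.324   0.058 ]
plaque [456.  218.8] 0.89 [ 0.5675 -0.3096  0.076 ]
handle_grip [467.  273.2] 0.66 [ 0.436  -0.3064  0.155 ]
lamp [367.2 220.8] 0.88 [ 0.5725 -0.1017  0.    ]
lamp [501.3 226.4] 0.68 [ 0.558  -0.4454  0.    ]
```

View pics/top0.png

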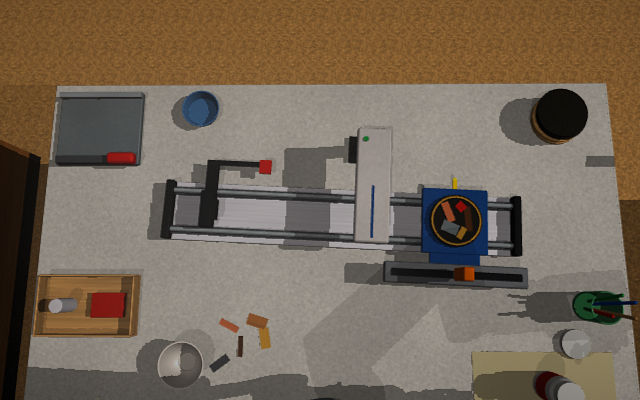

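View pics/scene0.png

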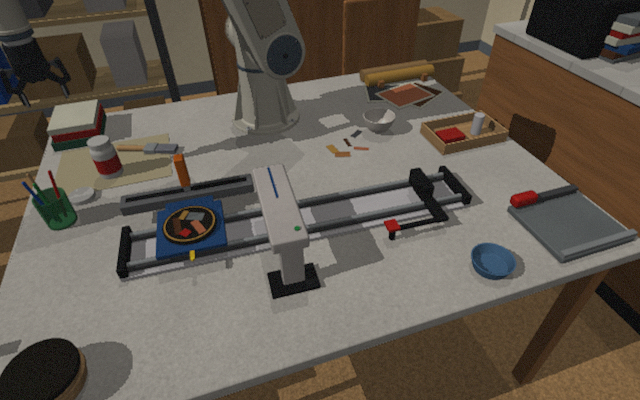

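The top view shows the trolley at the right, with the plaque at (456,220), the handle at (464,273) and the pointer at (455,183). The lamp head runs from (375,128) to (372,240), and the mark is at (265,167). The scene view agrees with this. I'll refine these positions with depth and colour.

```bash
cat >> h.py <<'E'
def cloud(cam):
    im,d=get_image(cam); p=camera_params(cam); R=cv2.Rodrigues(np.array(p["rvec"],float))[0]; t=np.array(p["tvec"],float).ravel()
    v,u=np.mgrid[:400,:640]; P=np.stack([(u-p["cx"])/p["fx"]*d,(v-p["cy"])/p["fy"]*d,d],-1)
    P=(P-t)@R; P[d==0]=np.nan
    return im,cv2.cvtColor(im,cv2.COLOR_RGB2HSV).astype(int),P
E
python3 - <<'E'
from h import *
for cam in ("top","scene"):
    im,H,P=cloud(cam); h,s,v=H[...,0],H[...,1],H[...,2]; X,Y,Z=P[...,0],P[...,1],P[...,2]
    def rep(n,m):
        Q=P[m]
        if len(Q)<4: print(n,len(Q));return
        r=cv2.minAreaRect(Q[:,:2].astype(np.float32)*1000); print(cam,n,len(Q),"med",np.round(np.median(Q,0),4),"rect c",np.round(r[0],1),"sz",np.round(r[1],1),"ang",round(r[2],2),"z",np.round(np.percentile(Q[:,2],[2,98]),3))
    reg=(X>.3)&(X<.85)&(Y>-.5)&(Y<.5)
    rep("mark",reg&((h<8)|(h>172))&(s>150)&(v>90)&(abs(Z-.046)<.008)&(Y>.05)&(X>.64))
    rep("pointer",reg&(h>20)&(h<35)&(s>140)&(abs(Z-.058)<.012)&(X>.62))
    rep("deck",reg&(h>100)&(h<125)&(s>120)&(abs(Z-.064)<.005)&(Y<-.15))
    rep("handle",reg&(h>5)&(h<20)&(s>150)&(Z>.165)&(X<.5))
    rep("lamp",reg&(abs(Z-.151)<.006)&(s<60)&(X>.48)&(abs(Y+.1)<.15))
    rep("buffer",reg&(v<70)&(abs(Z-.075)<.006)&(Y>.1))
    m=reg&(Z>.022)&(Z<.045)&(X>.48)&(X<.68)&(abs(Y)<.48); 
    rep("rail",m)
E
```

```text
top mark 179 med [0.708  0.1619 0.0462] rect c [713.  322.9] sz [355.2  35.7] ang 87.52 z [0.041 0.05 ]
top pointer 41 med [ 0.6588 -0.3141  0.0613] rect c [ 658.9 -314.2] sz [ 7.9 26.9] ang 89.15 z [0.058 0.066]
top deck 2447 med [ 0.5202 -0.3017  0.0641] rect c [ 552.1 -308.8] sz [160.1 184.1] ang 87.36 z [0.06  0.068]
top handle 170 med [ 0.4349 -0.2997  0.1798] rect c [ 435.  -301.3] sz [23.2 28.1] ang 89.24 z [0.167 0.184]
top lamp 3797 med [ 0.6369 -0.1034  0.1511] rect c [ 638.7 -102.3] sz [ 79.9 269.9] ang 87.12 z [0.147 0.155]
top buffer 517 med [0.594  0.2983 0.0745] rect c [594.9 296.2] sz [41.7 90.6] ang 89.86 z [0.07  0.079]
top rail 4756 med [0.5753 0.0944 0.0326] rect c [583.5 -31. ] sz [900.4 160.7] ang 87.13 z [0.022 0.043]
scene mark 144 med [0.7123 0.1611 0.0453] rect c [716.2 323.8] sz [353.9  36.4] ang 87.48 z [0.039 0.048]
scene pointer 47 med [ 0.6618 -0.3125  0.0602] rect c [ 659.5 -312.5] sz [ 9.6 28.1] ang 86.69 z [0.056 0.063]
scene deck 1618 med [ 0.5922 -0.3084  0.063 ] rect c [ 554.  -307.3] sz [157.9 186.7] ang 87.18 z [0.06  0.066]
scene handle 94 med [ 0.4475 -0.3008  0.1775] rect c [ 439.1 -301.9] sz [28.8 23. ] ang 2.22 z [0.165 0.181]
scene lamp 2705 med [ 0.6685 -0.1043  0.1503] rect c [ 639.9 -101.1] sz [ 79.7 274. ] ang 86.98 z [0.146 0.153]
scene buffer 268 med [0.6025 0.2977 0.0738] rect c [598.7 297.9] sz [88.2 39.2] ang 1.1 z [0.069 0.076]
scene rail 3810 med [0.6145 0.0386 0.0312] rect c [582.9 -29.5] sz [899.7 158.7] ang 86.96 z [0.022 0.041]
```

>>> send_rows:
  series:
    - [[0.25,0.25,0],[0,0,-0.05],-1]
    - [[0.5,0.5,0],[0,0,-0.1],-1]
    - [[0.75,0.75,0],[0,0,-0.15],-1]
    - [[1,1,0.05],[0,0,-0.183],-1]

```text
t: 1.4
position: [0.2879, -0.4647, 0.2368]
tool_rot: [-3.141, 0.0, -0.055]
wrist_force: [0.6, 0.2, 0.2]
width: 0.0855
grip_force: 0.0
```

>>> send_rows:
  series:
    - [[0.25,0.25,0],[0,0,0],-1]
    - [[0.5,0.5,0],[0,0,0],-1]
    - [[0.75,0.85,0],[0,0,0],-1]
    - [[0.85,0.95,0],[0,0,0],-1]
    - [[0.9,0.98,0],[0,0,0],-1]
    - [[0.9,0.98,0],[0,0,0],-1]
    - [[0.9,0.98,0],[0,0,0],-1]

```text
t: 2.1
position: [0.4218, -0.3201, 0.2373]
tool_rot: [3.141, 0.0, -0.051]
wrist_force: [0.5, -0.5, 0.8]
width: 0.0857
grip_force: 0.0
```

```bash
cat >> h.py <<'E'
u=np.array([.0515,.9987]); n=np.array([.9987,-.0515])
def look(cams=("top","scene")):
    o=[]
    for cam in cams:
        t=observe()["t"]; im,H,P=cloud(cam); h,s,v=H[...,0],H[...,1],H[...,2]; Z=P[...,2]
        S=P[...,:2]@u; N=P[...,:2]@n
        def c(m,w=None):
            q=S[m]
            return (len(q),)+tuple(np.round([np.percentile(q,1),np.median(q),np.percentile(q,99)],4)) if len(q)>5 else (len(q),)
        print(cam,"t %.3f"%t,"mark",c(((h<8)|(h>172))&(s>150)&(v>90)&(abs(Z-.046)<.008)&(N>.64)&(S>.15)&(S<.25)),
          "ptr",c((h>20)&(h<35)&(s>140)&(abs(Z-.06)<.012)&(N>.66)&(N<.72)),
          "deck",c((h>100)&(h<125)&(s>120)&(abs(Z-.064)<.005)&(N>.5)&(N<.66)),
          "post",c((h>5)&(h<20)&(s>150)&(Z>.1)&(N>.42)&(N<.48)))
    s=observe(); p=s["position"]; print("t %.3f"%s["t"],"tcp",np.round(p,4),"s %.4f n %.4f"%(p[:2]@u,p[:2]@n),"rot",np.round(s["tool_rot"],3),"w %.4f g %.1f"%(s["width"],s["grip_force"]))
E
python3 -c "
from h import *
look()"
```

```text
top t 2.100 mark (159, np.float64(0.182), np.float64(0.1965), np.float64(0.2114)) ptr (42, np.float64(-0.2844), np.float64(-0.2797), np.float64(-0.2754)) deck (1973, np.float64(-0.358), np.float64(-0.2697), np.float64(-0.2008)) post (120, np.float64(-0.2885), np.float64(-0.2681), np.float64(-0.2255))
scene t 2.150 mark (129, np.float64(0.1831), np.float64(0.1963), np.float64(0.2113)) ptr (49, np.float64(-0.283), np.float64(-0.2778), np.float64(-0.2731)) deck (1329, np.float64(-0.356), np.float64(-0.2788), np.float64(-0.2006)) post (303, np.float64(-0.2894), np.float64(-0.2777), np.float64(-0.2667))
t 2.200 tcp [ 0.4213 -0.3205  0.2372] s -0.2984 n 0.4373 rot [ 3.141  0.    -0.053] w 0.0850 g 0.0
```

>>> send_rows:
  series:
    - [[0.093,0.123,0],[0,0,0],-1]
    - [[0.093,0.123,-0.15],[0,0,0],-1]
    - [[0.093,0.123,-0.35],[0,0,0],-1]
    - [[0.093,0.123,-0.55],[0,0,0],-1]
    - [[0.093,0.123,-0.67],[0,0,0],-1]
    - [[0.093,0.123,-0.67],[0,0,0],-1]

```text
t: 2.8
position: [0.4338, -0.301, 0.1344]
tool_rot: [-3.139, 0.004, -0.053]
wrist_force: [0.6, -0.4, -0.4]
width: 0.0855
grip_force: 0.0
```

```bash
python3 -c "
from h import *
look()
im,_=get_image('scene'); cv2.imwrite('pics/g.png',cv2.resize(im[80:300,60:380,::-1],None,fx=2,fy=2))"
```

```text
top t 2.800 mark (163, np.float64(0.1819), np.float64(0.1961), np.float64(0.2112)) ptr (42, np.float64(-0.2843), np.float64(-0.2797), np.float64(-0.275)) deck (1910, np.float64(-0.3575), np.float64(-0.2637), np.float64(-0.2004)) post (1,)
scene t 2.850 mark (128, np.float64(0.183), np.float64(0.1958), np.float64(0.2119)) ptr (48, np.float64(-0.283), np.float64(-0.278), np.float64(-0.2732)) deck (1334, np.float64(-0.3562), np.float64(-0.2777), np.float64(-0.2004)) post (293, np.float64(-0.2895), np.float64(-0.2776), np.float64(-0.2665))
t 2.900 tcp [ 0.4357 -0.3019  0.1371] s -0.2791 n 0.4507 rot [-3.141  0.    -0.053] w 0.0849 g 0.0
```

View pics/g.png

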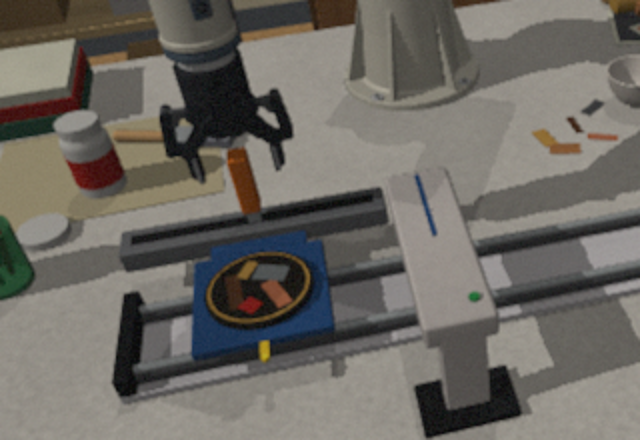

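The post (about (243,180) in the crop) stands midway between the open fingers, so I'll close now.

>>> send_rows:
  series:
    - [[0,0,0],[0,0,0],0.3]
    - [[0,0,0],[0,0,0],0.6]
    - [[0,0,0],[0,0,0],1]
    - [[0,0,0],[0,0,0],1]
    - [[0,0,0],[0,0,0],1]
    - [[0,0,0],[0,0,0],1]
    - [[0,0,0],[0,0,0],1]
    - [[0,0,0],[0,0,0],1]

```text
t: 3.75
position: [0.4363, -0.3013, 0.1372]
tool_rot: [3.141, -0.0, -0.051]
wrist_force: [-1.4, -0.2, 6.1]
width: 0.0234
grip_force: 59.4
```

```bash
cat > plan.py <<'E'
# flat plan: trolley s(t): accelerate smoothly to v, cruise, brake smoothly; handle h = s + (m s'' + c s')/k
from h import *
def accel(s0,v,D,m,T0=0,k=2.5,c=.03,N=40):
    # smooth accel over distance D (v profile 3x^2-2x^3, mean v/2)
    T=2*D/v; t=.1*np.arange(1,N+1); x=np.clip(t/T,0,1)
    s=s0+v*T*(x**3-x**4/2)+v*np.maximum(t-T,0); sd=v*(3*x**2-2*x**3); sdd=v*(6*x-6*x**2)/T*(x<1)
    return t,s,sd,s+(m*sdd+c*sd)/k
E
python3 - <<'E'
from plan import *
look()
for m in (.9,1.46,2.2):
    t,s,sd,h=accel(-.279,.125,.13,m); print(m); print(np.round((h+.279)*1000,1)[:24])
E
```

```text
top t 3.750 mark (163, np.float64(0.182), np.float64(0.1966), np.float64(0.2112)) ptr (41, np.float64(-0.2841), np.float64(-0.2806), np.float64(-0.2757)) deck (1893, np.float64(-0.3572), np.float64(-0.2619), np.float64(-0.2006)) post (18, np.float64(-0.2697), np.float64(-0.2683), np.float64(-0.2556))
scene t 3.800 mark (127, np.float64(0.1828), np.float64(0.196), np.float64(0.2116)) ptr (49, np.float64(-0.2826), np.float64(-0.278), np.float64(-0.2732)) deck (1334, np.float64(-0.3561), np.float64(-0.281), np.float64(-0.2006)) post (302, np.float64(-0.2908), np.float64(-0.2784), np.float64(-0.2664))
t 3.850 tcp [ 0.4363 -0.3013  0.1372] s -0.2784 n 0.4513 rot [ 3.141 -0.    -0.051] w 0.0234 g 59.4
0.9
[  6.   11.5  16.8  22.   27.1  32.3  37.6  43.2  49.   55.1  61.4  68.1
  75.1  82.3  89.7  97.2 104.7 112.1 119.4 126.3 134.  146.5 159.  171.5]
1.46
[  9.7  18.6  26.8  34.5  41.8  48.9  55.7  62.3  68.8  75.2  81.6  87.8
  94.  100.1 105.9 111.5 116.8 121.5 125.8 129.3 134.  146.5 159.  171.5]
2.2
[ 14.6  27.8  40.   51.1  61.3  70.8  79.5  87.5  95.  101.9 108.2 113.9
 119.  123.5 127.4 130.5 132.7 134.  134.2 133.2 134.  146.5 159.  171.5]
```

>>> send_rows:
  series:
    - [[0.0034,0.065,0],[0,0,0],1]
    - [[0.0064,0.124,0],[0,0,0],1]
    - [[0.0092,0.178,0],[0,0,0],1]
    - [[0.0119,0.23,0],[0,0,0],1]
    - [[0.0143,0.278,0],[0,0,0],1]
    - [[0.0168,0.326,0],[0,0,0],1]
    - [[0.0191,0.371,0],[0,0,0],1]
    - [[0.0214,0.415,0],[0,0,0],1]
    - [[0.0236,0.458,0],[0,0,0],1]
    - [[0.0258,0.501,0],[0,0,0],1]
    - [[0.028,0.543,0],[0,0,0],1]
    - [[0.0302,0.585,0],[0,0,0],1]

```text
t: 5.05
position: [0.4407, -0.2129, 0.1372]
tool_rot: [3.141, -0.0, -0.051]
wrist_force: [-1.7, 0.7, 6.6]
width: 0.0234
grip_force: 59.7
```

```bash
python3 -c "
from h import *
look()"
```

```text
top t 5.050 mark (163, np.float64(0.1821), np.float64(0.196), np.float64(0.2117)) ptr (30, np.float64(-0.2345), np.float64(-0.2317), np.float64(-0.2286)) deck (1433, np.float64(-0.31), np.float64(-0.1894), np.float64(-0.1535)) post (1,)
scene t 5.100 mark (130, np.float64(0.1829), np.float64(0.1958), np.float64(0.2116)) ptr (40, np.float64(-0.2315), np.float64(-0.2252), np.float64(-0.2204)) deck (1258, np.float64(-0.3033), np.float64(-0.2315), np.float64(-0.1488)) post (274, np.float64(-0.2014), np.float64(-0.1899), np.float64(-0.1785))
t 5.150 tcp [ 0.4408 -0.2126  0.1372] s -0.1897 n 0.4511 rot [ 3.142 -0.    -0.051] w 0.0234 g 59.7
```

```bash
cat > mpc.py <<'E'
from h import *
from scipy.optimize import least_squares
import json
K,C,B,F=2.5,.03,.01,.004; T0=3.85; QT=.4757
def sim(m,th,h,tq,x0=(0,0),lag=0.):
    # dense integration, handle piecewise linear in (th,h); returns q,v at tq
    dt=.005; t=np.arange(th[0],max(tq)+dt,dt); H=np.interp(t-lag,th,h); Hd=np.gradient(H,dt)
    q,v=x0; Q=[];V=[]
    for a,b in zip(H,Hd):
        Q.append(q);V.append(v)
        v+=dt*(K*(a-q)+B*(b-v)-C*v-F*np.tanh(v/.002))/m; q+=dt*v
    return np.interp(tq,t,Q),np.interp(tq,t,V)
def hist():
    L=json.load(open("log.json")); return np.array(L["t"]),np.array(L["h"])/1000,np.array(L["tm"]),np.array(L["q"])
def fit(w=None):
    th,h,tm,q=hist()
    r=least_squares(lambda p:(sim(p[0],th,h,tm)[0]-q)*(1 if w is None else w),[1.2],bounds=(.8,2.4)); return r.x[0],r.fun
def plan(m,now,x,h0,vref,sbrake,N=75,pauses=(12,13),hold=30,x_h=3.0):
    # x: state at now
    t=now+.1*np.arange(N+1)
    # reference
    s,v=x; D=QT-sbrake; Tb=2*D/vref; S=[];tb=None;st=s;ts=now
    for tt in t[1:]:
        vv=vref-(vref-v)*np.exp(-(tt-now)/.5)
        if tb is None:
            st+=.1*vv
            if st>=sbrake: tb=tt;s_b=st;Tb=2*(QT-st)/vv;vb=vv
            S.append(st)
        else:
            y=min((tt-tb)/Tb,1); S.append(s_b+vb*Tb*(y-y**3+y**4/2))
    S=np.array(S)
    def full(z): return np.r_[h0,z]
    def lin(H):
        return sim(m,t,H,t[1:],x)[0]
    base=np.full(N,h0); b0=lin(full(base)); A=np.zeros((N,N))
    for j in range(N):
        z=base.copy(); z[j]+=.1; A[:,j]=(lin(full(z))-b0)/.1
    D2=np.diff(np.eye(N+1),2,axis=0)
    W=[A*30];R=[(S-b0+A@base)*30]
    W.append(D2[:,1:]*2.);R.append(-D2[:,0]*h0*2.)
    E=np.zeros((len(pauses),N))
    for i,p in enumerate(pauses): E[i,p]=100;E[i,p-1]=-100
    if len(pauses): W.append(E);R.append(np.zeros(len(pauses)))
    z=np.linalg.lstsq(np.vstack(W),np.concatenate(R),rcond=None)[0]
    q,vv=sim(m,t,full(z),t[1:],x); return t[1:],z,q,vv
E
cat > log.json <<'E'
{"t":[3.85,3.95,4.05,4.15,4.25,4.35,4.45,4.55,4.65,4.75,4.85,4.95,5.05,5.15],
"h":[0,9.75,18.6,26.8,34.5,41.8,48.9,55.7,62.3,68.8,75.2,81.6,87.8,87.8],
"tm":[5.05,5.10],"q":[0.0474,0.0526]}
E
python3 - <<'E'
from mpc import *
m,r=fit(); th,h,tm,q=hist(); now=th[-1]; x=[a[0] for a in sim(m,th,h,[now])]; print("m",m,r,x)
t,z,q,v=plan(m,now,x,h[-1],.125,.27)
for a in zip(t,z*1000,q*1000,v*1000,(z-q)*1000): print(np.round(a,1),end=' ' if round((a[0]-now)*10)%2 else '\n')
print((z[:12]-h[-1])/.15)
E
```

```text
m 0.9894504543578213 [ 8.70124280e-05 -8.04156715e-05] [np.float64(0.05775443583531098), np.float64(0.10632871377757995)]
[  5.2  86.8  68.7 111.6  18.1] [  5.4  90.7  80.  114.5  10.7]
[  5.4  99.8  91.6 116.1   8.2] [  5.6 111.6 103.2 117.5   8.4]
[  5.6 123.5 115.1 118.8   8.4] [  5.8 133.8 127.  120.    6.7]
[  5.9 142.8 139.  120.5   3.7] [  6.  152.6 151.1 120.4   1.5]
[  6.1 165.7 163.1 120.1   2.6] [  6.2 183.6 175.2 120.8   8.4]
[  6.2 204.2 187.3 123.2  16.8] [  6.4 220.4 199.9 127.2  20.6]
[  6.4 220.4 212.8 129.9   7.7] [  6.6 220.4 225.7 129.4  -5.3]
[  6.6 233.7 238.6 127.3  -4.9] [  6.8 250.4 251.2 125.8  -0.9]
[  6.8 265.3 263.8 125.1   1.5] [  7.  277.  276.2 124.6   0.8]
[  7.  286.4 288.7 123.6  -2.2] [  7.2 295.  300.9 121.8  -5.9]
[  7.2 303.8 313.  119.1  -9.2] [  7.4 313.  324.7 115.7 -11.7]
[  7.5 322.3 336.1 111.7 -13.8] [  7.6 331.5 347.  107.2 -15.5]
[  7.6 340.7 357.5 102.4 -16.8] [  7.8 350.3 367.5  97.4 -17.2]
[  7.8 361.  376.9  92.5 -16. ] [  8.  372.8 386.   88.2 -13.2]
[  8.  384.8 394.6  84.6  -9.8] [  8.2 395.  402.9  81.7  -7.8]
[  8.2 401.9 410.9
[... 898 characters left out ...]
 4.   -6.9] [ 11.2 473.  478.    2.1  -5. ]
[ 11.2 475.3 478.1   0.9  -2.8] [ 1.140e+01  4.756e+02  4.782e+02  1.000e-01 -2.600e+00]
[ 11.5 473.  478.2  -0.8  -5.1] [ 11.6 469.  478.   -2.4  -9. ]
[ 11.6 466.6 477.7  -4.5 -11.1] [ 11.8 469.6 477.1  -6.5  -7.5]
[ 11.9 480.3 476.4  -6.5   3.9] [ 12.  497.2 475.9  -2.8  21.3]
[ 12.  513.5 476.    4.6  37.4] [ 12.2 519.2 477.   14.3  42.2]
[ 12.2 506.5 478.9  22.7  27.6] [ 12.4 475.6 481.3  24.8  -5.8]
[ 12.5 434.2 483.5  17.2 -49.3] [ 12.6 389.9 484.3  -1.5 -94.4]
[  12.6  345.2  482.7  -30.6 -137.5] [-0.00678125  0.01954061  0.07992738  0.1586933   0.23766906  0.30633603
  0.3665971   0.43171455  0.51920585  0.63838973  0.77571375  0.88417353]
```

```bash
sed -i 's/D2\[:,1:\]\*2\./D2[:,1:]*SM/; s/D2\[:,0\]\*h0\*2\./D2[:,0]*h0*SM/; s/pauses=(12,13)/pauses=(),SM=20/' mpc.py
sed -i 's/^    q,vv=sim(m,t,full(z)/    q,vv=sim(m,t,full(z)/; s/^    z=np.linalg/    L=np.zeros((15,N)); L[:,-15:]=np.eye(15)*30; W.append(L);R.append(np.full(15,QT*30))\n    z=np.linalg/' mpc.py
cat > step.py <<'E'
from mpc import *
import sys
def step(vref=.125,sb=.27,N=75,**k):
    m,r=fit(); th,h,tm,q=hist(); now=th[-1]; x=[a[0] for a in sim(m,th,h,[now])]; print("m",m,np.round(r[-4:]*1e3,2),x)
    t,z,q,v=plan(m,now,x,h[-1],vref,sb,N,**k)
    for i in range(0,N,3 if N>40 else 1): print(np.round([t[i],z[i]*1e3,q[i]*1e3,v[i]*1e3,(z[i]-q[i])*1e3],1).tolist(),end=' ' if i%2 else '\n')
    d=(z[:12]-h[-1])/.15; print("\n",np.round(d*u[1],3).tolist(),np.round(d*u[0],4).tolist())
E
python3 -c "
from step import *
step()"
```

```text
m 0.9894504543578213 [ 0.09 -0.08] [np.float64(0.05775443583531098), np.float64(0.10632871377757995)]
[5.2, 90.3, 68.7, 112.1, 21.6]
[5.6, 108.6, 103.7, 118.8, 4.9] [5.9, 143.5, 139.4, 119.3, 4.1]
[6.2, 183.8, 175.5, 121.8, 8.3] [6.4, 220.7, 212.7, 126.0, 8.0]
[6.8, 252.8, 250.9, 127.6, 2.0] [7.0, 282.9, 288.7, 123.8, -5.8]
[7.4, 313.0, 324.6, 114.7, -11.5] [7.6, 343.6, 357.2, 102.7, -13.6]
[8.0, 372.5, 386.1, 90.2, -13.6] [8.2, 396.3, 411.2, 77.6, -15.0]
[8.6, 414.7, 432.4, 63.3, -17.7] [8.9, 431.7, 449.0, 48.0, -17.3]
[9.2, 447.1, 461.3, 34.4, -14.2] [9.4, 457.4, 469.8, 23.0, -12.4]
[9.8, 461.9, 475.1, 12.0, -13.2] [10.0, 465.7, 477.0, 1.1, -11.2]
[10.4, 473.9, 476.4, -3.6, -2.5] [10.6, 481.1, 475.5, -1.0, 5.5]
[11.0, 481.4, 475.9, 3.1, 5.4] [11.2, 476.7, 477.1, 3.9, -0.4]
[11.6, 476.6, 478.0, 1.9, -1.4] [11.9, 477.1, 478.3, 0.3, -1.2]
[12.2, 476.9, 478.2, -0.5, -1.4] [12.5, 476.0, 478.0, -1.3, -1.9]

 [0.017, 0.043, 0.083, 0.138, 0.207, 0.285, 0.371, 0.461, 0.551, 0.639, 0.725, 0.807] [0.0009, 0.0022, 0.0043, 0.0071, 0.0106, 0.0147, 0.0191, 0.0237, 0.0284, 0.033, 0.0374, 0.0416]
```

>>> send_rows:
  series:
    - [[0.0009,0.017,0],[0,0,0],1]
    - [[0.0022,0.043,0],[0,0,0],1]
    - [[0.0043,0.083,0],[0,0,0],1]
    - [[0.0071,0.138,0],[0,0,0],1]
    - [[0.0106,0.207,0],[0,0,0],1]
    - [[0.0147,0.285,0],[0,0,0],1]
    - [[0.0191,0.371,0],[0,0,0],1]
    - [[0.0237,0.461,0],[0,0,0],1]
    - [[0.0284,0.551,0],[0,0,0],1]
    - [[0.033,0.639,0],[0,0,0],1]
    - [[0.0374,0.725,0],[0,0,0],1]
    - [[0.0416,0.807,0],[0,0,0],1]

```text
t: 6.35
position: [0.4468, -0.0915, 0.1372]
tool_rot: [3.142, -0.0, -0.051]
wrist_force: [-2.5, 0.2, 9.0]
width: 0.0235
grip_force: 59.8
```

```bash
python3 -c "
from h import *
look(('top',))"
```

```text
top t 6.350 mark (164, np.float64(0.1819), np.float64(0.1961), np.float64(0.2114)) ptr (0,) deck (980, np.float64(-0.1568), np.float64(-0.0241), np.float64(-0.0018)) post (0,)
t 6.400 tcp [ 0.4469 -0.0904  0.1372] s -0.0672 n 0.4510 rot [-3.141 -0.    -0.052] w 0.0235 g 59.8
```

```bash
cat > add.py <<'E'
import json
def add(ys,pause,meas):
    L=json.load(open("log.json")); h0=L["h"][-1]; t=L["t"][-1]
    for y in ys: t+=.1; L["t"].append(round(t,3)); L["h"].append(h0+y/.9987*150)
    if pause: L["t"].append(round(t+pause,3)); L["h"].append(L["h"][-1])
    for a,b in meas: L["tm"].append(a); L["q"].append(b)
    json.dump(L,open("log.json","w"))
E
python3 -c "
from add import *; from step import *
add([.017,.043,.083,.138,.207,.285,.371,.461,.551,.639,.725,.807],.05,[(6.35,.1995)])
step(N=65)"
```

```text
m 0.994420840275158 [-0.1  -0.28  0.5 ] [np.float64(0.20626841488236278), np.float64(0.12540937447917339)]
[6.5, 221.7, 218.8, 125.3, 2.9]
[6.8, 259.5, 256.4, 125.3, 3.1] [7.1, 294.9, 293.9, 124.7, 1.0]
[7.4, 325.4, 330.9, 120.9, -5.5] [7.7, 350.9, 365.8, 110.9, -14.9]
[8.0, 374.1, 396.7, 94.4, -22.6] [8.3, 396.6, 422.0, 74.0, -25.3]
[8.6, 417.6, 441.0, 53.6, -23.4] [8.9, 435.2, 454.3, 35.9, -19.2]
[9.2, 448.2, 462.8, 21.7, -14.6] [9.5, 458.1, 467.6, 11.1, -9.5]
[9.8, 467.4, 469.9, 5.3, -2.5] [10.1, 474.6, 471.3, 4.6, 3.4]
[10.4, 476.6, 472.9, 6.4, 3.7] [10.7, 475.2, 474.9, 6.6, 0.3]
[11.0, 475.4, 476.7, 4.8, -1.3] [11.3, 477.0, 477.8, 2.9, -0.8]
[11.6, 476.1, 478.4, 0.8, -2.3] [11.9, 476.0, 478.3, -0.9, -2.3]
[12.2, 475.9, 477.9, -1.8, -2.1] [12.5, 475.7, 477.3, -2.2, -1.6]
[12.8, 475.7, 476.6, -2.2, -0.9] 
 [0.084, 0.169, 0.253, 0.336, 0.418, 0.496, 0.572, 0.644, 0.711, 0.775, 0.835, 0.891] [0.0044, 0.0087, 0.013, 0.0173, 0.0215, 0.0256, 0.0295, 0.0332, 0.0367, 0.04, 0.043, 0.0459]
```

>>> send_rows:
  series:
    - [[0.0044,0.084,0],[0,0,0],1]
    - [[0.0087,0.169,0],[0,0,0],1]
    - [[0.013,0.253,0],[0,0,0],1]
    - [[0.0173,0.336,0],[0,0,0],1]
    - [[0.0215,0.418,0],[0,0,0],1]
    - [[0.0256,0.496,0],[0,0,0],1]
    - [[0.0295,0.572,0],[0,0,0],1]
    - [[0.0332,0.644,0],[0,0,0],1]
    - [[0.0367,0.711,0],[0,0,0],1]
    - [[0.04,0.775,0],[0,0,0],1]
    - [[0.043,0.835,0],[0,0,0],1]
    - [[0.0459,0.891,0],[0,0,0],1]

```text
t: 7.6
position: [0.4535, 0.0421, 0.1372]
tool_rot: [-3.141, 0.0, -0.051]
wrist_force: [-3.1, -0.0, 7.9]
width: 0.0234
grip_force: 59.9
```

```bash
python3 -c "
from h import *
look()"
```

```text
top t 7.600 mark (163, np.float64(0.1819), np.float64(0.1962), np.float64(0.2116)) ptr (34, np.float64(0.0704), np.float64(0.0744), np.float64(0.0789)) deck (1014, np.float64(-0.0043), np.float64(0.0928), np.float64(0.1507)) post (0,)
scene t 7.650 mark (128, np.float64(0.1829), np.float64(0.1956), np.float64(0.2116)) ptr (34, np.float64(0.0761), np.float64(0.0806), np.float64(0.0853)) deck (1027, np.float64(0.0024), np.float64(0.0613), np.float64(0.1562)) post (255, np.float64(0.0536), np.float64(0.0641), np.float64(0.0914))
t 7.700 tcp [0.4536 0.0424 0.1372] s 0.0657 n 0.4508 rot [-3.141  0.    -0.051] w 0.0234 g 59.9
```

```bash
python3 -c "
from add import *; from step import *
add([.084,.169,.253,.336,.418,.496,.572,.644,.711,.775,.835,.891],.1,[(7.6,.3525),(7.65,.358)])
step(vref=.112,sb=.37,N=55)"
```

```text
m 0.9717949295070831 [0.66 1.17 0.66 0.84] [np.float64(0.36439493737943157), np.float64(0.1097697267370171)]
[7.8, 363.7, 375.1, 104.8, -11.4]
[8.1, 402.9, 405.6, 99.5, -2.7] [8.4, 411.1, 434.1, 88.1, -22.9]
[8.7, 417.2, 456.7, 61.0, -39.5] [9.0, 433.5, 470.0, 28.9, -36.5]
[9.3, 454.1, 474.7, 5.1, -20.6] [9.6, 469.6, 474.5, -4.1, -4.9]
[9.9, 476.2, 473.3, -3.1, 2.9] [10.2, 476.4, 472.9, 0.3, 3.5]
[10.5, 475.1, 473.2, 1.7, 1.9] [10.8, 475.6, 473.8, 2.1, 1.8]
[11.1, 477.1, 474.5, 2.7, 2.5] [11.4, 477.1, 475.5, 3.3, 1.6]
[11.7, 475.9, 476.4, 2.6, -0.5] [12.0, 475.6, 476.9, 0.9, -1.3]
[12.3, 475.6, 477.0, -0.3, -1.3] [12.6, 475.8, 476.8, -0.8, -1.0]
[12.9, 475.7, 476.5, -1.0, -0.8] [13.2, 475.7, 476.2, -0.9, -0.5]

 [0.139, 0.256, 0.343, 0.4, 0.431, 0.447, 0.455, 0.462, 0.475, 0.495, 0.524, 0.561] [0.0072, 0.0132, 0.0177, 0.0206, 0.0222, 0.023, 0.0235, 0.0238, 0.0245, 0.0255, 0.027, 0.0289]
```

```bash
sed -i 's/^    W=\[A\*30\];R=.*/    wt=np.where(t[1:]>now+settle,30,0.01)[:,None]; W=[A*wt];R=[(np.full(N,QT)-b0+A@base)*wt[:,0]]/; s/SM=20/SM=20,settle=2.6/' mpc.py; python3 -c "
from step import *
step(N=55); step(N=55,settle=3.2)"
```

```text
m 0.9717949295070831 [0.66 1.17 0.66 0.84] [np.float64(0.36439493737943157), np.float64(0.1097697267370171)]
[7.8, 352.0, 375.0, 103.3, -23.0]
[8.1, 378.8, 402.9, 82.7, -24.1] [8.4, 403.0, 424.6, 62.9, -21.6]
[8.7, 423.3, 440.8, 46.0, -17.6] [9.0, 439.0, 452.5, 32.4, -13.5]
[9.3, 450.1, 460.5, 21.8, -10.4] [9.6, 457.7, 465.7, 13.3, -8.0]
[9.9, 462.9, 468.6, 6.6, -5.7] [10.2, 467.3, 469.9, 2.2, -2.5]
[10.5, 471.7, 470.2, 1.0, 1.4] [10.8, 475.7, 470.8, 2.7, 4.9]
[11.1, 477.7, 472.0, 5.8, 5.7] [11.4, 477.2, 474.2, 8.0, 3.0]
[11.7, 475.9, 476.6, 7.6, -0.7] [12.0, 475.6, 478.5, 4.8, -2.9]
[12.3, 475.7, 479.4, 1.1, -3.7] [12.6, 475.8, 479.2, -1.5, -3.5]
[12.9, 475.8, 478.5, -2.9, -2.8] [13.2, 475.7, 477.6, -3.6, -1.9]

 [0.061, 0.122, 0.181, 0.239, 0.295, 0.349, 0.401, 0.449, 0.494, 0.536, 0.574, 0.609] [0.0031, 0.0063, 0.0093, 0.0123, 0.0152, 0.018, 0.0207, 0.0231, 0.0255, 0.0276, 0.0296, 0.0314]
m 0.9717949295070831 [0.66 1.17 0.66 0.84] [np.float64(0.36439493737943157), np.float64(0.1097697267370171)]
[7.8, 351.2, 375.0, 103.2, -23.8]
[8.1, 376.0, 402.7, 81.2, -26.7] [8.4, 399.1, 423.6, 59.2, -24.6]
[8.7, 419.3, 438.5, 40.5, -19.2] [9.0, 435.7, 448.4, 26.7, -12.6]
[9.3, 448.0, 454.9, 17.8, -6.9] [9.6, 456.3, 459.4, 12.7, -3.1]
[9.9, 461.6, 462.7, 9.8, -1.1] [10.2, 465.2, 465.4, 8.0, -0.2]
[10.5, 468.2, 467.6, 6.8, 0.6] [10.8, 471.5, 469.6, 6.5, 1.9]
[11.1, 474.7, 471.6, 7.2, 3.0] [11.4, 476.4, 473.9, 8.1, 2.4]
[11.7, 476.0, 476.4, 7.7, -0.3] [12.0, 475.6, 478.3, 5.1, -2.7]
[12.3, 475.7, 479.3, 1.5, -3.6] [12.6, 475.8, 479.3, -1.3, -3.5]
[12.9, 475.8, 478.7, -2.8, -2.9] [13.2, 475.7, 477.7, -3.5, -2.0]

 [0.056, 0.112, 0.167, 0.221, 0.274, 0.325, 0.374, 0.422, 0.467, 0.509, 0.549, 0.585] [0.0029, 0.0057, 0.0086, 0.0114, 0.0141, 0.0168, 0.0193, 0.0217, 0.0241, 0.0263, 0.0283, 0.0302]
```

>>> send_rows:
  series:
    - [[0.0031,0.061,0],[0,0,0],1]
    - [[0.0063,0.122,0],[0,0,0],1]
    - [[0.0093,0.181,0],[0,0,0],1]
    - [[0.0123,0.239,0],[0,0,0],1]
    - [[0.0152,0.295,0],[0,0,0],1]
    - [[0.018,0.349,0],[0,0,0],1]
    - [[0.0207,0.401,0],[0,0,0],1]
    - [[0.0231,0.449,0],[0,0,0],1]
    - [[0.0255,0.494,0],[0,0,0],1]
    - [[0.0276,0.536,0],[0,0,0],1]
    - [[0.0296,0.574,0],[0,0,0],1]
    - [[0.0314,0.609,0],[0,0,0],1]

```text
t: 8.9
position: [0.4581, 0.1333, 0.1372]
tool_rot: [-3.141, 0.0, -0.051]
wrist_force: [-2.7, -0.9, 8.1]
width: 0.0233
grip_force: 59.9
```

```bash
python3 -c "
from h import *
look()"
```

```text
top t 8.900 mark (153, np.float64(0.182), np.float64(0.197), np.float64(0.2115)) ptr (39, np.float64(0.1649), np.float64(0.17), np.float64(0.1741)) deck (1384, np.float64(0.0904), np.float64(0.1239), np.float64(0.2466)) post (0,)
scene t 8.950 mark (131, np.float64(0.1829), np.float64(0.1962), np.float64(0.212)) ptr (37, np.float64(0.1676), np.float64(0.1724), np.float64(0.1773)) deck (1030, np.float64(0.0936), np.float64(0.144), np.float64(0.2484)) post (232, np.float64(0.1451), np.float64(0.1546), np.float64(0.1663))
t 9.000 tcp [0.4581 0.1335 0.1372] s 0.1570 n 0.4507 rot [-3.141  0.    -0.051] w 0.0232 g 59.9
```

```bash
python3 -c "
from add import *; from step import *
add([.061,.122,.181,.239,.295,.349,.401,.449,.494,.536,.574,.609],.1,[(8.9,.4483),(8.95,.4497)])
step(N=40,settle=1.6)"
```

```text
m 0.9697781721717333 [0.54 0.72 0.72 1.09] [np.float64(0.45244865256379724), np.float64(0.03196398257317473)]
[9.1, 440.0, 455.4, 27.1, -15.4]
[9.2, 445.4, 457.9, 23.0, -12.5] [9.3, 450.3, 460.0, 19.7, -9.7]
[9.4, 454.6, 461.8, 17.1, -7.2] [9.5, 458.2, 463.4, 15.0, -5.2]
[9.6, 461.2, 464.8, 13.4, -3.7] [9.7, 463.4, 466.1, 12.1, -2.7]
[9.8, 465.0, 467.3, 11.1, -2.2] [9.9, 466.1, 468.3, 10.0, -2.2]
[10.0, 466.9, 469.3, 9.0, -2.4] [10.1, 467.3, 470.1, 7.9, -2.8]
[10.2, 467.6, 470.8, 6.7, -3.2] [10.3, 467.9, 471.4, 5.4, -3.5]
[10.4, 468.2, 471.9, 4.0, -3.7] [10.5, 468.7, 472.2, 2.7, -3.6]
[10.6, 469.3, 472.4, 1.5, -3.2] [10.7, 470.0, 472.5, 0.6, -2.5]
[10.8, 470.9, 472.6, -0.0, -1.7] [10.9, 471.8, 472.5, -0.3, -0.7]
[11.0, 472.6, 472.5, -0.3, 0.1] [11.1, 473.3, 472.5, -0.1, 0.8]
[11.2, 473.8, 472.5, 0.2, 1.3] [11.3, 474.2, 472.5, 0.5, 1.7]
[11.4, 474.5, 472.6, 0.8, 1.9] [11.5, 474.9, 472.7, 1.2, 2.2]
[11.6, 475.4, 472.8, 1.5, 2.5] [11.7, 475.5, 473.0, 1.9, 2.5]
[11.8, 475.5, 473.2, 2.2, 2.3] [11.9, 475.5, 473.4, 2.4, 2.1]
[12.0, 475.5, 473.7, 2.6, 1.9] [12.1, 475.6, 473.9, 2.7, 1.6]
[12.2, 475.6, 474.2, 2.7, 1.4] [12.3, 475.7, 474.5, 2.7, 1.2]
[12.4, 475.7, 474.7, 2.6, 0.9] [12.5, 475.7, 475.0, 2.4, 0.7]
[12.6, 475.7, 475.2, 2.2, 0.5] [12.7, 475.7, 475.4, 2.0, 0.3]
[12.8, 475.7, 475.6, 1.7, 0.1] [12.9, 475.7, 475.8, 1.5, -0.1]
[13.0, 475.7, 475.9, 1.2, -0.2] 
 [0.038, 0.074, 0.106, 0.135, 0.159, 0.179, 0.194, 0.205, 0.212, 0.217, 0.22, 0.222] [0.0019, 0.0038, 0.0055, 0.007, 0.0082, 0.0092, 0.01, 0.0106, 0.0109, 0.0112, 0.0113, 0.0114]
```

>>> send_rows:
  series:
    - [[0.0019,0.038,0],[0,0,0],1]
    - [[0.0038,0.074,0],[0,0,0],1]
    - [[0.0055,0.106,0],[0,0,0],1]
    - [[0.007,0.135,0],[0,0,0],1]
    - [[0.0082,0.159,0],[0,0,0],1]
    - [[0.0092,0.179,0],[0,0,0],1]
    - [[0.01,0.194,0],[0,0,0],1]
    - [[0.0106,0.205,0],[0,0,0],1]
    - [[0.0109,0.212,0],[0,0,0],1]
    - [[0.0112,0.217,0],[0,0,0],1]
    - [[0.0113,0.22,0],[0,0,0],1]
    - [[0.0114,0.222,0],[0,0,0],1]

```text
t: 10.2
position: [0.4598, 0.1664, 0.1372]
tool_rot: [-3.141, 0.0, -0.052]
wrist_force: [-3.6, 0.1, 7.8]
width: 0.0233
grip_force: 59.9
```

```bash
python3 -c "
from h import *
look()"
```

```text
top t 10.200 mark (132, np.float64(0.182), np.float64(0.1966), np.float64(0.2114)) ptr (44, np.float64(0.1872), np.float64(0.1916), np.float64(0.1968)) deck (1447, np.float64(0.1123), np.float64(0.1483), np.float64(0.2688)) post (0,)
scene t 10.250 mark (126, np.float64(0.1826), np.float64(0.1952), np.float64(0.2116)) ptr (40, np.float64(0.1883), np.float64(0.1924), np.float64(0.1981)) deck (1032, np.float64(0.1138), np.float64(0.1632), np.float64(0.2693)) post (239, np.float64(0.1769), np.float64(0.1867), np.float64(0.2001))
t 10.300 tcp [0.4598 0.1664 0.1371] s 0.1899 n 0.4506 rot [-3.141  0.    -0.052] w 0.0232 g 59.9
```

```bash
python3 -c "
from add import *; from step import *
import mpc
add([.038,.074,.106,.135,.159,.179,.194,.205,.212,.217,.22,.222],.1,[(10.2,.4702),(10.25,.470)])
mpc.QT=.474
step(N=35,settle=1.0,SM=10)"
```

```text
m 0.9726798083847137 [0.76 1.13 0.57 1.09] [np.float64(0.4713795300042269), np.float64(0.0054225866537645955)]
[10.4, 468.9, 471.9, 4.2, -2.9]
[10.5, 470.1, 472.2, 3.1, -2.1] [10.6, 471.1, 472.5, 2.3, -1.4]
[10.7, 471.8, 472.7, 1.7, -0.9] [10.8, 472.2, 472.8, 1.2, -0.6]
[10.9, 472.4, 472.9, 0.9, -0.5] [11.0, 472.5, 473.0, 0.6, -0.5]
[11.1, 472.4, 473.0, 0.4, -0.6] [11.2, 472.3, 473.1, 0.1, -0.7]
[11.3, 472.3, 473.1, -0.1, -0.8] [11.4, 472.3, 473.1, -0.2, -0.7]
[11.5, 472.5, 473.0, -0.3, -0.5] [11.6, 472.8, 473.0, -0.4, -0.2]
[11.7, 473.1, 473.0, -0.3, 0.1] [11.8, 473.3, 472.9, -0.2, 0.4]
[11.9, 473.5, 472.9, -0.0, 0.6] [12.0, 473.6, 472.9, 0.1, 0.6]
[12.1, 473.6, 472.9, 0.2, 0.6] [12.2, 473.6, 473.0, 0.3, 0.6]
[12.3, 473.7, 473.0, 0.4, 0.7] [12.4, 473.9, 473.1, 0.5, 0.9]
[12.5, 474.0, 473.1, 0.6, 0.8] [12.6, 473.9, 473.2, 0.7, 0.7]
[12.7, 473.9, 473.3, 0.7, 0.7] [12.8, 473.9, 473.3, 0.7, 0.6]
[12.9, 473.9, 473.4, 0.7, 0.5] [13.0, 473.9, 473.5, 0.7, 0.4]
[13.1, 473.9, 473.6, 0.7, 0.3] [13.2, 473.9, 473.6, 0.6, 0.3]
[13.3, 473.9, 473.7, 0.6, 0.2] [13.4, 473.9, 473.7, 0.5, 0.2]
[13.5, 474.0, 473.8, 0.5, 0.2] [13.6, 474.0, 473.8, 0.4, 0.2]
[13.7, 474.0, 473.9, 0.4, 0.1] [13.8, 474.0, 473.9, 0.3, 0.1]

 [0.009, 0.016, 0.023, 0.027, 0.03, 0.032, 0.032, 0.032, 0.031, 0.031, 0.031, 0.032] [0.0004, 0.0008, 0.0012, 0.0014, 0.0016, 0.0016, 0.0017, 0.0016, 0.0016, 0.0016, 0.0016, 0.0017]
```

>>> send_rows:
  series:
    - [[0.0004,0.009,0],[0,0,0],1]
    - [[0.0008,0.016,0],[0,0,0],1]
    - [[0.0012,0.023,0],[0,0,0],1]
    - [[0.0014,0.027,0],[0,0,0],1]
    - [[0.0015,0.03,0],[0,0,0],1]
    - [[0.0015,0.03,0],[0,0,0],1]
    - [[0.0015,0.03,0],[0,0,0],1]
    - [[0.0015,0.03,0],[0,0,0],1]
    - [[0.0015,0.03,0],[0,0,0],1]
    - [[0.0015,0.03,0],[0,0,0],1]
    - [[0.0015,0.03,0],[0,0,0],1]
    - [[0.0015,0.03,0],[0,0,0],1]

```text
t: 11.5
position: [0.4601, 0.1708, 0.1372]
tool_rot: [-3.141, 0.0, -0.052]
wrist_force: [-2.5, 0.4, 8.0]
width: 0.0233
grip_force: 59.9
```

```bash
python3 -c "
from h import *
look();look()"
```

```text
top t 11.500 mark (133, np.float64(0.1822), np.float64(0.196), np.float64(0.2113)) ptr (41, np.float64(0.1888), np.float64(0.1938), np.float64(0.1987)) deck (1437, np.float64(0.1144), np.float64(0.1502), np.float64(0.271)) post (0,)
scene t 11.550 mark (127, np.float64(0.1829), np.float64(0.1961), np.float64(0.2119)) ptr (36, np.float64(0.1902), np.float64(0.1944), np.float64(0.1993)) deck (1011, np.float64(0.1161), np.float64(0.1656), np.float64(0.2704)) post (239, np.float64(0.1821), np.float64(0.1911), np.float64(0.2049))
t 11.600 tcp [0.46   0.1708 0.1372] s 0.1943 n 0.4506 rot [-3.141  0.    -0.052] w 0.0232 g 59.9
top t 11.600 mark (130, np.float64(0.1822), np.float64(0.1962), np.float64(0.2113)) ptr (41, np.float64(0.1891), np.float64(0.1932), np.float64(0.1977)) deck (1443, np.float64(0.1144), np.float64(0.1511), np.float64(0.271)) post (0,)
scene t 11.650 mark (126, np.float64(0.1833), np.float64(0.1961), np.float64(0.2119)) ptr (37, np.float64(0.1903), np.float64(0.1943), np.float64(0.2)) deck (1011, np.float64(0.1157), np.float64(0.1633), np.float64(0.2703)) post (236, np.float64(0.1818), np.float64(0.191), np.float64(0.2052))
t 11.700 tcp [0.46   0.1708 0.1372] s 0.1943 n 0.4506 rot [-3.141  0.    -0.052] w 0.0236 g 59.9
```

>>> send_rows:
  series:
    - [[0,0,0],[0,0,0],1]
    - [[0,0,0],[0,0,0],1]
    - [[0,0,0],[0,0,0],1]
    - [[0,0,0],[0,0,0],1]
    - [[0,0,0],[0,0,0],1]
    - [[0,0,0],[0,0,0],1]
    - [[0,0,0],[0,0,0],1]
    - [[0,0,0],[0,0,0],1]
    - [[0,0,0],[0,0,0],1]
    - [[0,0,0],[0,0,0],1]
    - [[0,0,0],[0,0,0],1]
    - [[0,0,0],[0,0,0],1]

```text
t: 12.9
position: [0.46, 0.1708, 0.1372]
tool_rot: [-3.141, 0.0, -0.052]
wrist_force: [-3.2, 0.1, 8.1]
width: 0.0233
grip_force: 59.9
```

```bash
python3 -c "
from h import *
look();look()"
```

```text
top t 12.900 mark (132, np.float64(0.182), np.float64(0.1962), np.float64(0.2116)) ptr (42, np.float64(0.1891), np.float64(0.1936), np.float64(0.1984)) deck (1428, np.float64(0.1144), np.float64(0.1511), np.float64(0.271)) post (0,)
scene t 12.950 mark (128, np.float64(0.1826), np.float64(0.1957), np.float64(0.2122)) ptr (38, np.float64(0.1903), np.float64(0.1934), np.float64(0.1993)) deck (1009, np.float64(0.116), np.float64(0.1658), np.float64(0.2708)) post (239, np.float64(0.1817), np.float64(0.1916), np.float64(0.2074))
t 13.000 tcp [0.4601 0.1709 0.1372] s 0.1943 n 0.4507 rot [-3.141  0.    -0.052] w 0.0238 g 59.9
top t 13.000 mark (130, np.float64(0.1819), np.float64(0.1954), np.float64(0.2111)) ptr (40, np.float64(0.1891), np.float64(0.1934), np.float64(0.1983)) deck (1433, np.float64(0.1144), np.float64(0.1505), np.float64(0.2708)) post (0,)
scene t 13.050 mark (128, np.float64(0.1832), np.float64(0.1961), np.float64(0.212)) ptr (39, np.float64(0.1905), np.float64(0.194), np.float64(0.1998)) deck (1015, np.float64(0.1155), np.float64(0.1654), np.float64(0.271)) post (239, np.float64(0.1818), np.float64(0.1911), np.float64(0.2052))
t 13.100 tcp [0.46   0.1708 0.1372] s 0.1943 n 0.4506 rot [-3.141  0.    -0.052] w 0.0233 g 59.9
```

>>> send_rows:
  series:
    - [[0,0,0],[0,0,0],1]
    - [[0,0,0],[0,0,0],1]
    - [[0,0,0],[0,0,0],1]
    - [[0,0,0],[0,0,0],1]
    - [[0,0,0],[0,0,0],1]
    - [[0,0,0],[0,0,0],1]
    - [[0,0,0],[0,0,0],1]
    - [[0,0,0],[0,0,0],1]
    - [[0,0,0],[0,0,0],1]
    - [[0,0,0],[0,0,0],1]
    - [[0,0,0],[0,0,0],1]
    - [[0,0,0],[0,0,0],1]

```text
t: 14.3
position: [0.46, 0.1708, 0.1372]
tool_rot: [-3.141, 0.0, -0.052]
wrist_force: [-3.9, -0.7, 7.8]
width: 0.0233
grip_force: 59.9
```

>>> send_rows:
  series:
    - [[0,0,0],[0,0,0],1]
    - [[0,0,0],[0,0,0],1]
    - [[0,0,0],[0,0,0],1]
    - [[0,0,0],[0,0,0],1]
    - [[0,0,0],[0,0,0],1]
    - [[0,0,0],[0,0,0],1]
    - [[0,0,0],[0,0,0],1]
    - [[0,0,0],[0,0,0],1]
    - [[0,0,0],[0,0,0],1]
    - [[0,0,0],[0,0,0],1]
    - [[0,0,0],[0,0,0],1]
    - [[0,0,0],[0,0,0],1]

```text
t: 15.5
position: [0.46, 0.1708, 0.1372]
tool_rot: [-3.141, 0.0, -0.052]
wrist_force: [-2.5, 0.3, 8.1]
width: 0.0234
grip_force: 59.9
```

>>> send_rows:
  series:
    - [[0,0,0],[0,0,0],0.3]
    - [[0,0,0],[0,0,0],0]
    - [[0,0,0],[0,0,0],-0.5]
    - [[0,0,0],[0,0,0],-1]
    - [[0,0,0],[0,0,0],-1]
    - [[0,0,0],[0,0,0],-1]
    - [[0,0,0],[0,0,0],-1]
    - [[0,0,0.1],[0,0,0],-1]
    - [[0,0,0.3],[0,0,0],-1]
    - [[0,0,0.55],[0,0,0],-1]
    - [[0,0,0.8],[0,0,0],-1]
    - [[0,0,0.8],[0,0,0],-1]

```text
t: 16.7
position: [0.4631, 0.1714, 0.2617]
tool_rot: [-3.138, -0.008, -0.052]
wrist_force: [0.1, 0.9, 0.5]
width: 0.0857
grip_force: 0.0
```

```bash
python3 -c "
from h import *
look();look()
im,_=get_image('scene'); cv2.imwrite('pics/end.png',cv2.resize(im[60:290,220:560,::-1],None,fx=2,fy=2))"
```

```text
top t 16.700 mark (131, np.float64(0.1819), np.float64(0.1958), np.float64(0.2116)) ptr (41, np.float64(0.1891), np.float64(0.1932), np.float64(0.1979)) deck (1433, np.float64(0.1144), np.float64(0.1498), np.float64(0.2698)) post (19, np.float64(0.1487), np.float64(0.1812), np.float64(0.1819))
scene t 16.750 mark (127, np.float64(0.1832), np.float64(0.1958), np.float64(0.2121)) ptr (39, np.float64(0.1903), np.float64(0.1934), np.float64(0.2001)) deck (1016, np.float64(0.1156), np.float64(0.1651), np.float64(0.2711)) post (285, np.float64(0.1823), np.float64(0.1897), np.float64(0.2257))
t 16.800 tcp [0.4608 0.1706 0.2574] s 0.1941 n 0.4514 rot [-3.141e+00 -2.000e-03 -5.200e-02] w 0.0851 g 0.0
top t 16.800 mark (131, np.float64(0.182), np.float64(0.1958), np.float64(0.2115)) ptr (42, np.float64(0.1891), np.float64(0.1935), np.float64(0.1987)) deck (1421, np.float64(0.1144), np.float64(0.15), np.float64(0.2701)) post (8, np.float64(0.1813), np.float64(0.1819), np.float64(0.1822))
scene t 16.850 mark (128, np.float64(0.1828), np.float64(0.1963), np.float64(0.2118)) ptr (37, np.float64(0.1898), np.float64(0.194), np.float64(0.1998)) deck (1023, np.float64(0.1159), np.float64(0.1649), np.float64(0.2707)) post (283, np.float64(0.1829), np.float64(0.1902), np.float64(0.2432))
t 16.900 tcp [0.4597 0.1702 0.2557] s 0.1937 n 0.4504 rot [ 3.141e+00  2.000e-03 -5.200e-02] w 0.0852 g 0.0
```

View pics/end.png

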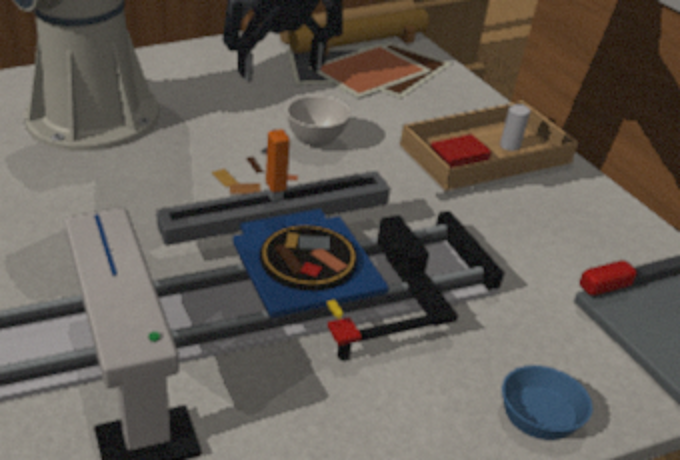

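The pointer (335,308) stands over the red plate (345,330), the handle is free and the deck is clear of the buffer. I'll let it stand for three more seconds, check again and hand in.

>>> send_rows:
  series:
    - [[0,0,0.1],[0,0,0],-1]
    - [[0,0,0.1],[0,0,0],-1]
    - [[0,0,0.1],[0,0,0],-1]
    - [[0,0,0.1],[0,0,0],-1]
    - [[0,0,0.1],[0,0,0],-1]
    - [[0,0,0.1],[0,0,0],-1]
    - [[0,0,0.1],[0,0,0],-1]
    - [[0,0,0.1],[0,0,0],-1]
    - [[0,0,0.1],[0,0,0],-1]
    - [[0,0,0.1],[0,0,0],-1]
    - [[0,0,0.1],[0,0,0],-1]
    - [[0,0,0.1],[0,0,0],-1]

```text
t: 18.15
position: [0.4604, 0.1705, 0.2718]
tool_rot: [-3.142, -0.0, -0.052]
wrist_force: [-0.5, 0.4, -0.3]
width: 0.0854
grip_force: 0.0
```

>>> send_rows:
  series:
    - [[0,0,0],[0,0,0],-1]
    - [[0,0,0],[0,0,0],-1]
    - [[0,0,0],[0,0,0],-1]
    - [[0,0,0],[0,0,0],-1]
    - [[0,0,0],[0,0,0],-1]
    - [[0,0,0],[0,0,0],-1]
    - [[0,0,0],[0,0,0],-1]
    - [[0,0,0],[0,0,0],-1]
    - [[0,0,0],[0,0,0],-1]
    - [[0,0,0],[0,0,0],-1]
    - [[0,0,0],[0,0,0],-1]
    - [[0,0,0],[0,0,0],-1]

```text
t: 19.35
position: [0.4604, 0.1705, 0.2718]
tool_rot: [-3.142, 0.0, -0.052]
wrist_force: [-0.8, 0.2, -0.1]
width: 0.0853
grip_force: 0.0
```

```bash
python3 -c "
from h import *
look(); print(close_job())"
```

```text
top t 19.350 mark (130, np.float64(0.182), np.float64(0.1962), np.float64(0.2113)) ptr (42, np.float64(0.1891), np.float64(0.1936), np.float64(0.1986)) deck (1437, np.float64(0.1144), np.float64(0.1503), np.float64(0.2699)) post (15, np.float64(0.1806), np.float64(0.1812), np.float64(0.1822))
scene t 19.400 mark (125, np.float64(0.1835), np.float64(0.1956), np.float64(0.2114)) ptr (38, np.float64(0.1903), np.float64(0.194), np.float64(0.1987)) deck (1018, np.float64(0.1156), np.float64(0.1636), np.float64(0.2709)) post (286, np.float64(0.182), np.float64(0.1888), np.float64(0.2298))
t 19.450 tcp [0.4604 0.1705 0.2718] s 0.1940 n 0.4510 rot [-3.142  0.    -0.052] w 0.0857 g 0.0
the job is handed in; nothing more can be done
None
```

The job is handed in at 19.5 s: the plaque passed under the lamp at about 0.12–0.13 m/s (estimated from the fitted motion), and the trolley has stood still since about 11.5 s with its pointer about 3 mm short of the mark's centre, buffer not reached and handle released.

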